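# Dock the tube rack and start the analyser

## Robot

A 6-joint arm with a two-finger parallel gripper is mounted at the origin on the work surface. World frame = base frame: x ahead of the robot, y to its left, z up, the work surface at z = 0. Lengths are in m, angles in rad, forces in N, time in s.
With the tool pointing down it reaches from about 0.25 to 0.85 m from the base axis. Payload 12.5 kg.
Tool frame: the origin (TCP) lies at the very end of the fingers, on their centre line; the grasp point (between the pads) lies 19 mm behind it; z points along the fingers, y is the line along which they close (so a half turn about z gives the same grasp; the last joint's range is limited). The gripper opens to 93 mm and grips with 3 to 60 N. Pads are 15 mm wide; open, the fingers measure 128 mm over their backs; the gripper's body (75 mm by 188 mm) begins 65 mm behind the grasp point.
Start: joints at [1.078, 0.351, 1.652, -0, 1.139, -0.085], TCP at [0.218, 0.505, 0.219] pointing down, gripper open.
Joint ranges: [-2.75, 2.75], [-0.79, 2.1], [0.01, 2.65], [-1.57, 4.71], [0.07, 3.14], [-2.87, 2.87]. Speed limits (rad/s): [2.22, 2.22, 2.79, 3.14, 3.14, 3.14].

## Interface

Orientations are given as a unit quaternion [x, y, z, w].
In Python, from station import manip, read_camera, get_calibration, order, recognise, outline_of gives the robot as it stands.
- The arm moves only by the tool apply_moves, never from a script. Its argument "rows" is a list of rows, each a list of 2 entries, a list of its own where there are three numbers: the shift along the tool's x, y, z in cm, then the turn, a rotation vector about the tool's x, y, z in rad. A call has 1 to 10 rows; each row shifts and turns the commanded pose from where the row before left it, along the tool's axes as they then stand; what a row does not reach is not made up. A row lasts 1/8 s, in which the tool goes at most 62.5 mm and 10.7 degrees, less where a joint would pass 70% of its speed; a pose out of reach is approached as far as the arm can. A call is refused whole if a number of a shift passes 6.25 or a number of a turn 0.188, either way. A call with a gripper value outside its range is refused whole. "jaw" is the opening, from 0 (shut) to 1 (fully open), set as the call begins (left out, the last holds). The fingers move at their own pace and stop on an object; the grip force is fixed at half the most. Time passes only in rows, so rows that do not move let the fingers close. It gives the time, the measured TCP pose, the force, the opening and the grip force at its end, in the units of the state.
- manip.state(): the state, without advancing time (a new reading comes with each control period).
- read_camera(name): name is "side" or "top" or "wrist"; returns (picture, depth): 480x640x3 uint8, red, green, blue; 480x640 float32, m along the optical axis (not along the pixel's ray), 0 where there is no reading.
- get_calibration(name): a dict with "fx", "fy", "cx", "cy" (pixels), "R" (3x3) and "t" (3): a world point X has camera coordinates R X + t; the wrist camera has in their place "hand_eye" (4x4, takes a point from camera to tool coordinates, whose origin is the TCP and whose axes are the flange's). Camera axes: x right, y down, z forward; pixel columns grow to the right and rows downward; lengths in m; the calibration is good to about 2 mm. A picture is of the moment at which its call begins: read the wrist's pose just before it. get_calibration takes no time and is no camera call.
- order.hand_in(): hands the job in; it is judged then, once.
Trained networks look in the newest picture that a camera, given by its name, has taken for a name from the list of things; names that differ only in an ending like _2 or _b are one class to them, and where a whole thing is asked for, a point or a joint stands for the part that bears it (a point fixed in the world has none). Each returns a list of dicts, best first, with "confidence" (0 to 1); they miss things now and then, are a little off and sometimes report something else, mostly with a low value. They report only what shows in the picture. A call takes as long as a camera call. They do not tell look-alikes from the thing itself.
- recognise(camera, name): "at" ([column, row] in pixels, amid what is visible of it).
- outline_of(camera, name): "region" (480x640 bool, what is visible of it) and "at" ([column, row] in pixels, amid what is visible of it).
The state is a dict: "time": time; "qpos": joint angles; "qvel": joint speeds; "joint_torque": joint torques, N m; "ee_pos": TCP position; "orientation": TCP orientation; "wrist_force": force on the tool from outside, world axes, zero at the start; "ft_torque": the same for the moment, N m; "width": opening from 0.0 (shut) to 1.0 (fully open); "grasp_force": force on a finger pad.
Only numpy, scipy, OpenCV 4.12 (cv2) and the standard library are available. Lean on these libraries where they do the work, as an engineer would, in place of code of your own. Each camera call takes 0.05 s, during which the arm holds its last target. There are 200 camera calls.

## Task

Push the white tube rack along the bench, without lifting it or touching its tubes, until it sits fully home in the corner of the analyser's loading place: long side flush along the low ledge and end against the metal stop. Then press the green start button on the ledge all the way down and let it spring back, leaving the rack home and everything else on the bench where it stands.

Things in the scene. Friction and masses are not known exactly. Their poses are not given: they have to be found in the camera images.
- rack: White tube rack with a dark top, loose on the bench: 150 mm (its x) by 84 mm (its y), 50 mm tall, smooth upright sides, 0.3 to 0.55 kg with its tubes, taking roughly 2 to 6 N to slide, more at the first touch. Origin: centre of its underside. It starts clear of ledge and stop, up to 0.4 rad askew to the analyser.
- tubes: The six capped sample tubes fixed in the rack, sticking up to 66 mm above the bench, all within x = +-48 mm, y = +-30 mm of the centre. Same origin and axes as the rack. Not to be touched.
- analyser: White analyser, fixed. Origin: at bench level in the inside corner of ledge and end stop. x runs along the ledge, away from the robot; y points from it over the open bench. The low ledge is 40 mm tall, its upright side is y = 0 from x = -320 to +40 mm, its top ends at the 150 mm tall housing, y = -110. The aluminium stop, 35 mm tall, has its face at x = 0, y = 0 to 100.
- rack_home (a point): Point on the bench under the centre of the rack when it is docked, long side on the ledge and end on the stop: x = -75, y = +42 mm of the analyser, whose axes it shares.
- start_button_top (a point): Centre of the top of the green push button (28 mm across, in a black housing) on the ledge's top, at x = -120, y = -55 mm of the analyser, 62 mm above the bench when up. It is pressed straight down.
- start_button (a joint): Travel of the green button: 0 up, 0.006 m fully down (about 5 N); it springs back.
- specimen_cup: Bystander: clear specimen jar with a white lid, 52 mm across, 60 mm tall, standing near the end stop. Origin: centre of its underside. Must not be disturbed.
- vial: Bystander: red capped vial, 22 mm across, 34 mm tall, standing on the analyser's ledge (its origin is at its foot, 40 mm above the bench). Origin: centre of its underside. Must not be disturbed.
- beaker: Bystander: open glass beaker, 76 mm across, 95 mm tall. Origin: centre of its underside. Must not be disturbed.
- reagent_bottle: Bystander: glass bottle with blue cap, 66 mm across, 140 mm tall. Origin: centre of its underside. Must not be disturbed.
- small_cup: Bystander: small clear open cup, 50 mm across, 50 mm tall. Origin: centre of its underside. Must not be disturbed.
- dropper: Bystander: amber dropper bottle with black cap, 28 mm across, 60 mm tall, near the ledge's robot-side end. Origin: centre of its underside. Must not be disturbed.
- pipette: Bystander: blue and white pipette lying on the bench, about 250 mm long, 22 mm high, near the robot, to its left. Origin: centre of its underside (barrel centre). Must not be disturbed.
Things that resemble listed ones, but are neither listed nor needed, are in the scene too. What is shaped like the rack but orange or purple is not meant.

How it is judged:
On the way, in this order (a step that is already met when the one before it is completed fails the run):
1. the rack is home against the ledge and the stop (x of rack in the frame of analyser between -0.08 and -0.072 m and y of rack in the frame of analyser between 0.039 and 0.047 m and angle between the x axis of rack and the x axis of analyser, either way round below 0.05 rad and linear speed of rack below 0.01 m/s), for 0.2 s.
2. the green button is pressed down with the rack home (x of rack in the frame of analyser between -0.08 and -0.072 m and y of rack in the frame of analyser between 0.039 and 0.047 m and angle between the x axis of rack and the x axis of analyser, either way round below 0.05 rad and value of joint start_button above 0.0045 m), for 0.05 s.
At the end, for the whole second after the job is handed in: The rack stands flat and still on the bench in the corner, within 5 mm of the ledge and of the stop and within 0.05 rad of parallel to the ledge, and the button, pressed at least 4.5 mm after the rack was home, is up again (all of step 1 and height (world z) of rack below 0.003 m and angle between rack's own z axis and vertical below 0.05 rad and value of joint start_button below 0.002 m); the robot touches nothing.
It fails at once if the rack is lifted off the bench or tipped (height (world z) of rack above 0.008 m or angle between rack's own z axis and vertical above 0.17 rad).
It fails at once if the tubes in the rack are touched (contact force between any of the fingers, the arm and tubes above 1 N).
It fails at once if a bystander is moved more than 15 mm or tipped (distance of any of specimen_cup, vial, beaker, reagent_bottle, small_cup, dropper, pipette from where it was at the start of the episode above 0.015 m or angle between any of specimen_cup, vial, beaker, reagent_bottle, small_cup, dropper, pipette's own z axis and vertical above 0.3 rad).
It also fails if it takes over 64 s, if anything falls off the work surface, if the arm or the gripper's body presses on something with over 40 N, if the wrist force passes 120 N, or if a joint passes its speed limit or range.

## Working session

There is one attempt and no reset: what is moved stays moved. The work goes in short steps, Python scripts to look and compute and a tool call to move; the robot and the scene stay as the last step left them, time stands still between calls to the robot, and variables do not carry over. Pictures are saved under pics/ and viewed, at most 10 in all, crops included, and the job is handed in when it is done.

Besides the shell and the picture viewer there is one more tool, called by a JSON object that holds its "api" and its "payload". apply_moves: Moves the arm, as the interface text tells. Its arguments: {"type":"object","properties":{"rows":{"type":"array","items":{"type":"array"}},"jaw":{"type":"number"}},"required":["rows"]}

```bash
mkdir -p pics; cat > h.py <<'E'
import numpy as np, cv2
from station import manip, read_camera, get_calibration, order, recognise, outline_of
from scipy.spatial.transform import Rotation as Ro
def cloud(cam,d):
    c=get_calibration(cam); v,u=np.mgrid[:480,:640]
    P=np.stack([(u-c['cx'])/c['fx']*d,(v-c['cy'])/c['fy']*d,d],-1)
    return (P-np.array(c['t']))@np.array(c['R'])   # R^T(P-t)
E
python3 - <<'E'
from h import *
print(manip.state())
for cam in ["top","side"]:
    im,d=read_camera(cam); cv2.imwrite(f'pics/{cam}.png',im[:,:,::-1])
    X=cloud(cam,d); np.save(cam+'.npy',X)
    for n in ["rack","analyser","start_button_top","specimen_cup","vial","beaker","reagent_bottle","small_cup","dropper","pipette"]:
        for r in outline_of(cam,n)[:3]:
            m=r['region']&(d>0); p=X[m]
            print(cam,n,round(r['confidence'],2),np.round(r['at']),m.sum(),np.round(np.median(p,0),3),np.round(np.percentile(p,[2,98],axis=0),3).tolist() if len(p) else '')
E
```

```text
{'time': 0.0, 'qpos': array([ 1.07843990e+00,  3.51246665e-01,  1.65241341e+00, -1.07145271e-05,
        1.13909426e+00, -8.45682804e-02]), 'qvel': array([-7.63113182e-04,  6.81630134e-04, -9.66851768e-05,  6.25402562e-04,
        2.52528636e-04, -1.44425818e-03]), 'joint_torque': array([-2.42058968e-04, -4.97342634e+01, -2.85250872e+01,  6.98749744e-02,
        2.57913623e-02, -1.15230118e-04]), 'ee_pos': array([0.21792098, 0.50461614, 0.21809977]), 'orientation': array([ 2.02482033e-01,  9.79285805e-01, -5.58228716e-04, -1.60574111e-04]), 'wrist_force': array([ 0.62163167, -0.00340102, -0.34151663]), 'ft_torque': array([ 0.02207914,  0.00267695, -0.03062899]), 'grasp_force': 0.0, 'width': 1.0036875799351868}
top rack 0.89 [304. 134.] 2515 [0.754 0.156 0.051] [[0.711, 0.083, 0.006], [0.809, 0.229, 0.067]]
top rack 0.85 [353. 204.] 2412 [0.589 0.031 0.051] [[0.52, -0.011, 0.016], [0.666, 0.072, 0.068]]
top rack 0.71 [314. 280.] 2464 [0.409 0.125 0.052] [[0.34, 0.061, 0.044], [0.48, 0.187, 0.068]]
top analyser 0.69 [417. 317.] 138 [ 0.335 -0.113  0.039] [[0.322, -0.126, 0.013], [0.347
[... 1505 characters left out ...]
] 248 [0.592 0.02  0.062] [[0.551, -0.004, 0.051], [0.642, 0.053, 0.067]]
side beaker 0.98 [273. 203.] 892 [0.522 0.347 0.066] [[0.492, 0.333, 0.005], [0.559, 0.406, 0.095]]
side reagent_bottle 0.81 [308. 189.] 917 [0.647 0.374 0.069] [[0.624, 0.359, 0.003], [0.708, 0.492, 0.14]]
side small_cup 0.55 [272. 203.] 926 [0.521 0.348 0.066] [[0.492, 0.333, 0.002], [0.559, 0.407, 0.095]]
side small_cup 0.43 [451. 362.] 42702 [ 0.507 -0.409  0.149] [[0.347, -0.496, 0.015], [0.733, -0.202, 0.162]]
side dropper 0.88 [286. 348.] 367 [ 0.335 -0.13   0.031] [[0.325, -0.137, -0.001], [0.36, -0.101, 0.06]]
side pipette 0.98 [217. 255.] 794 [0.325 0.268 0.013] [[0.195, 0.257, -0.001], [0.425, 0.309, 0.022]]
```

View pics/top.png

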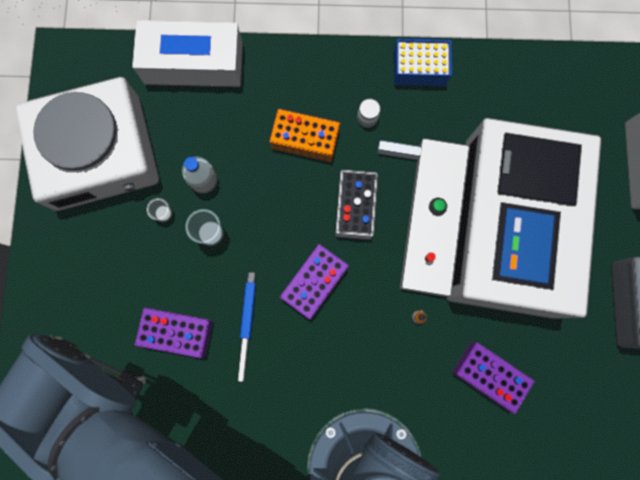

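```bash
python3 - <<'E'
from h import *
X=np.load('top.npy'); im=cv2.imread('pics/top.png')
x,y,z=X[...,0],X[...,1],X[...,2]
# height map rendering at 2mm, crop x .25..0.9, y -.3...25
a=outline_of("top","rack")
for r in a:
    m=r['region']&(z>.042)&(z<.07)
    p=X[m]; print(np.round(r['at']),im[r['region']&(z<.055)].mean(0), cv2.minAreaRect((p[:,:2]*1000).astype(np.float32)))
    m=r['region']; print(im[m].max(0), np.median(im[m],0))
# ledge: z .03-.048, region near
m=(z>.033)&(z<.047)&(x>.3)&(x<.9)&(y<0.0)&(y>-.3)
e=[]
for xi in np.arange(.36,.80,.02):
    q=m&(abs(x-xi)<.01); yy=y[q]; print(round(xi,2),q.sum(),np.round(np.percentile(yy,[2,50,98,100]),3) if q.sum() else '')
m=(z>.027)&(z<.042)&(x>.6)&(x<.85)&(y>-.1)&(y<.1)
p=X[m]; print(m.sum(),cv2.minAreaRect((p[:,:2]*1000).astype(np.float32)),np.percentile(p,[1,99],axis=0))
E
```

```text
[304. 134.] [ 19.64043419 104.22207146 179.18091361] ((763.2249145507812, 156.1324462890625), (150.66822814941406, 87.19551849365234), 78.18439483642578)
[226 152 245] [ 10. 115. 212.]
[353. 204.] [85.57507218 80.34985563 80.09913378] ((595.0155029296875, 30.03145408630371), (84.26524353027344, 151.11691284179688), 86.43038940429688)
[244 244 243] [71. 65. 63.]
[314. 280.] [164.43637227  75.72459639 125.3048433 ] ((410.83087158203125, 124.77755737304688), (83.9337158203125, 150.38748168945312), 55.15727615356445)
[225 122 235] [183.  80. 138.]
[492. 376.] [136.24844977  52.35179826  99.83712278] ((206.529541015625, -280.45172119140625), (152.5893096923828, 84.46830749511719), 57.15795135498047)
[214 105 224] [156.  58. 115.]
[159. 209.] [137.14388489 136.42446043 127.85611511] ((569.1007080078125, 490.59246826171875), (48.22121810913086, 48.12934875488281), 39.546451568603516)
[222 219 212] [134. 134. 123.]
0.36 16 [-0.288 -0.26  -0.231 -0.23 ]
0.38 28 [-0.22  -0.185 -0.168 -0.167]
0.4 360 [-0.187 -0.143 -0.08  -0.077]
0.42 430 [-0.189 -0.136 -0.081 -0.079]
0.44 420 [-0.192 -0.137 -0
[... 164 characters left out ...]
01]
0.54 412 [-0.206 -0.15  -0.097 -0.002]
0.56 410 [-0.209 -0.155 -0.1   -0.009]
0.58 295 [-0.212 -0.143 -0.103 -0.009]
0.6 261 [-0.215 -0.139 -0.104 -0.004]
0.62 378 [-0.217 -0.163 -0.108 -0.007]
0.64 392 [-0.22  -0.166 -0.111 -0.002]
0.66 390 [-0.223 -0.168 -0.114 -0.011]
0.68 382 [-0.226 -0.172 -0.118 -0.116]
0.7 381 [-0.228 -0.174 -0.12  -0.118]
0.72 436 [-0.231 -0.167 -0.065 -0.05 ]
0.74 504 [-0.234 -0.15  -0.029 -0.024]
0.76 39 [-0.239 -0.146 -0.028 -0.026]
0.78 0 
0.8 12 [-0.014 -0.008 -0.001 -0.001]
386 ((743.4313354492188, 19.866668701171875), (157.93699645996094, 204.80426025390625), 29.405977249145508) [[ 0.65764561 -0.0983942   0.02743378]
 [ 0.82266495  0.09094345  0.03974094]]
```

The top view shows the white rack at pixel (357, 204). The ledge, with its green button at (439, 205) and red vial at (431, 257), is to its right. The end stop is at (400, 150), the specimen cup at (369, 112) and the dropper at (419, 317). The purple and orange racks are decoys. Next I fit the analyser frame.

```bash
cat >> h.py <<'E'
def ana(X,save=False):
    x,y,z=X[...,0],X[...,1],X[...,2]
    m=(z>.033)&(z<.047)&(y<-.07)&(y>-.15)
    e=[]
    for xi in np.arange(.42,.70,.01):
        q=m&(abs(x-xi)<.005)
        if q.sum()>20: e.append((xi,np.sort(y[q])[-3:].mean()))
    e=np.array(e); k=np.polyfit(e[:,0],e[:,1],1)
    for _ in range(3):
        r=e[:,1]-np.polyval(k,e[:,0]); e=e[abs(r-np.median(r))<.004]; k=np.polyfit(e[:,0],e[:,1],1)
    return np.arctan(k[0]),k
E
python3 - <<'E'
from h import *
X=np.load('top.npy'); im=cv2.imread('pics/top.png').astype(int)
x,y,z=X[...,0],X[...,1],X[...,2]
th,k=ana(X); c,s=np.cos(th),np.sin(th); ux=np.array([c,s]); uy=np.array([-s,c])
print('th',th,k)
b=(im[...,1]>im[...,2]+50)&(im[...,1]>im[...,0]+30)&(z>.052)&(z<.07)&(y<-.1)&(y>-.2)
B=X[b].mean(0); print('button',B,b.sum())
P=X[...,:2]; 
# stop: top z~.035
a=P@ux; yy=P@uy; y0=k[1]*c
o=y0
m=(z>.025)&(z<.042)&(yy-o>.01)&(yy-o<.095)&(x>.69)&(x<.77)
print('stop',m.sum(),np.percentile(a[m],[1,5,50,95,99]),np.percentile(yy[m]-o,[1,99]))
print('button local y',B[:2]@uy-o,'x implied origin',B[:2]@ux+.12)
ax=B[:2]@ux+.12
for h in (a[m].min(),ax): print('origin',h*ux+o*uy)
for n,cxy in dict(rack=(.595,.030),vial=(.468,-.134),drop=(.335,-.113),cup=(.818,-.008)).items():
    print(n,np.array(cxy)@ux-ax,np.array(cxy)@uy-o)
st=manip.state(); R=Ro.from_quat(st['orientation']).as_matrix(); print(R, 'turn',np.arctan2(R[1,1],R[0,1])-th)
E
```

```text
th -0.14229896376245188 [-0.14326728 -0.0191084 ]
button [ 0.59122277 -0.15895571  0.0608501 ] 116
stop 323 [0.72692886 0.72760001 0.73615723 0.74636908 0.74777674] [0.01112021 0.09419323]
button local y -0.05458706298747752 x implied origin 0.7277900040327284
origin [ 0.71635148 -0.12173813]
origin [ 0.71775137 -0.12193869]
rack -0.14305849824333516 0.1329944775819726
vial -0.24551650410014353 -0.04735894499671377
drop -0.3801504201038662 -0.045433156456255494
cup 0.08307667617348058 0.1270042445751266
[[-9.18008431e-01  3.96560866e-01  2.42308570e-05]
 [ 3.96560866e-01  9.18008431e-01  1.53086680e-05]
 [-1.61733123e-05  2.36624959e-05 -1.00000000e+00]] turn 1.305327788295418
```

{"api": "apply_moves", "payload": {"rows": [[[0,0,0],[0,0,0.1865]],[[0,0,0],[0,0,0.1865]],[[0,0,0],[0,0,0.1865]],[[0,0,0],[0,0,0.1865]],[[0,0,0],[0,0,0.1865]],[[0,0,0],[0,0,0.1865]],[[0,0,0],[0,0,0.1865]]], "jaw": 1}}

```text
time: 2.02
ee_pos: [0.2181, 0.5049, 0.2187]
orientation: [0.758, 0.653, 0.0, -0.0]
wrist_force: [0.3, 0.2, -0.4]
width: 0.994
grasp_force: 0.0
```

{"api": "apply_moves", "payload": {"rows": [[[-3.4,4.4,0],[0,0,0]],[[-3.4,4.4,0],[0,0,0]],[[-3.4,4.4,0],[0,0,0]],[[-3.4,4.4,0],[0,0,0]],[[-3.4,4.4,0],[0,0,0]],[[-3.4,4.4,0],[0,0,0]],[[-3.4,4.4,0],[0,0,0]],[[-3.4,4.4,0],[0,0,0]],[[-3.4,4.4,0],[0,0,0]],[[-3.4,4.4,0],[0,0,0]]]}}

```text
time: 3.28
ee_pos: [0.6065, 0.1044, 0.2187]
orientation: [0.756, 0.655, 0.0, 0.0]
wrist_force: [0.2, 1.0, -0.2]
width: 1.001
grasp_force: 0.0
```

```bash
cat >> h.py <<'E'
TH=-.1423; O=np.array([.717,-.1218]); UX=np.array([np.cos(TH),np.sin(TH)]); UY=np.array([-UX[1],UX[0]])
def loc(p): d=np.asarray(p)[...,:2]-O; return np.stack([d@UX,d@UY],-1)
def tool():
    st=manip.state(); R=Ro.from_quat(st['orientation']).as_matrix()
    f=st['wrist_force']
    print('t',round(st['time'],2),'loc mm',np.round(1000*loc(st['ee_pos']),1),'z',round(1000*st['ee_pos'][2],1),'yawerr',round(np.arctan2(R[1,1],R[0,1])-TH,4),'tilt',np.round(R[:2,2],4),'F loc',np.round([f[:2]@UX,f[:2]@UY,f[2]],1),'w',round(st['width'],2))
def rack(cam='top'):
    im,d=read_camera(cam); X=cloud(cam,d)
    for r in outline_of(cam,'rack'):
        L=loc(X); z=X[...,2]; m=r['region']&(z>.044)&(z<.07)
        c=im[r['region']].mean(0)
        if m.sum()<200 or c.max()-c.min()>40: continue
        q=cv2.minAreaRect((L[m]*1000).astype(np.float32)); print('rack',r['confidence'],np.round(q[0],1),np.round(q[1],1),round(q[2],2),m.sum())
    return im
E
python3 -c "
from h import *
tool(); rack()"
```

```text
t 3.27 loc mm [-141.5  208.2] z 218.7 yawerr -0.0003 tilt [0.0002 0.0001] F loc [ 0.   1.  -0.2] w 1.0
```

{"api": "apply_moves", "payload": {"rows": [[[0,0,5],[0,0,0]],[[0,0,5],[0,0,0]],[[0,0,5],[0,0,0]],[[0,0,3],[0,0,0]],[[0,0,1.6],[0,0,0]],[[0,0,0],[0,0,0]]]}}

```text
time: 4.12
ee_pos: [0.605, 0.1061, 0.0223]
orientation: [0.756, 0.655, -0.0, -0.0]
wrist_force: [-0.3, -0.5, -0.3]
width: 1.003
grasp_force: 0.0
```

```bash
python3 -c "
from h import *
tool(); im=rack('side'); cv2.imwrite('pics/s1.png',im[150:390,200:520,::-1].repeat(2,0).repeat(2,1))"
```

```text
t 4.12 loc mm [-143.2  209.7] z 22.3 yawerr -0.0 tilt [-0.001  -0.0001] F loc [-0.2 -0.5 -0.3] w 1.0
rack 0.82 [-334.9  194.2] [ 87.9 150. ] 64.14 1412
rack 0.57 [-138.7  127.2] [151.5  85.7] 4.94 1390
```

View pics/s1.png

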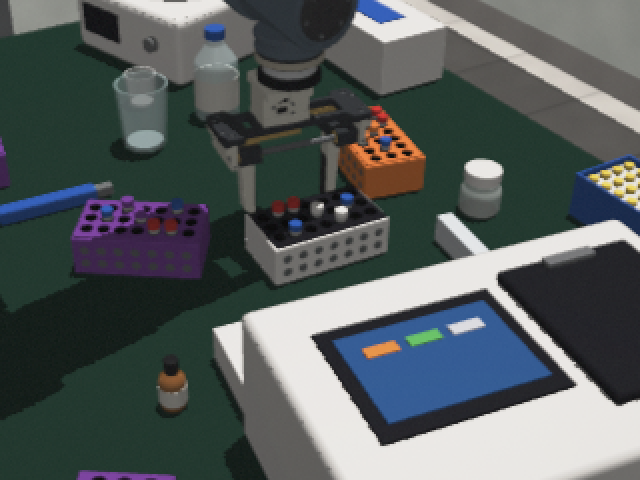

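{"api": "apply_moves", "payload": {"rows": [[[-1.0,0,0],[0,0,0]],[[-1.0,0,0],[0,0,0]],[[-0.8,0,0],[0,0,0]],[[-0.8,0,0],[0,0,0]],[[-0.8,0,0],[0,0,0]],[[-0.8,0,0],[0,0,0]],[[-0.8,0,0],[0,0,0]],[[-0.8,0,0],[0,0,0]],[[-0.8,0,0],[0,0,0]],[[-0.8,0,0],[0,0,0]]]}}

```text
time: 5.48
ee_pos: [0.5933, 0.0222, 0.0226]
orientation: [0.756, 0.655, -0.0, -0.0]
wrist_force: [1.6, 3.5, 3.0]
width: 1.002
grasp_force: 2.0
```

```bash
python3 -c "
from h import *
tool(); rack('side')"
```

```text
t 5.47 loc mm [-142.8  125. ] z 22.6 yawerr -0.0002 tilt [-0. -0.] F loc [1.1 3.7 3. ] w 1.0
rack 0.6 [-141.9   68.9] [ 86.  152.1] 89.39 1562
rack 0.3 [-153.3   63.8] [70.2 89.5] 59.67 261
```

{"api": "apply_moves", "payload": {"rows": [[[-0.7,0,0],[0,0,0]],[[-0.7,0,0],[0,0,0]],[[-0.5,0,0],[0,0,0]],[[-0.4,0,0],[0,0,0]],[[-0.2,0,0],[0,0,0]],[[0,0,0],[0,0,0]],[[2,0,0],[0,0,0]],[[3,0,-3],[0,0,0]],[[0,0,-5],[0,0,0]],[[0,0,-5],[0,0,0]]]}}

```text
time: 6.82
ee_pos: [0.5968, 0.0492, 0.1541]
orientation: [0.755, 0.656, -0.0, -0.0]
wrist_force: [1.0, -0.5, -0.0]
width: 1.001
grasp_force: 0.0
```

```bash
python3 -c "
from h import *
tool(); rack('side')"
```

```text
t 6.83 loc mm [-143.2  152.2] z 154.1 yawerr 0.0013 tilt [-0.0003  0.    ] F loc [ 1.1 -0.4 -0. ] w 1.0
rack 0.64 [-143.4   44.2] [ 86.  148.2] 89.79 1628
```

{"api": "apply_moves", "payload": {"rows": [[[0,0,0],[0,0,0.1745]],[[0,0,0],[0,0,0.1745]],[[0,0,0],[0,0,0.1745]],[[0,0,0],[0,0,0.1745]],[[0,0,0],[0,0,0.1745]],[[0,0,0],[0,0,0.1745]],[[0,0,0],[0,0,0.1745]],[[0,0,0],[0,0,0.1745]],[[0,0,0],[0,0,0.1748]],[[0,0,0],[0,0,0]]], "jaw": 0.4}}

```text
time: 8.18
ee_pos: [0.5968, 0.0483, 0.152]
orientation: [0.998, -0.07, -0.0, 0.0]
wrist_force: [0.1, 0.8, -0.2]
width: 0.398
grasp_force: 0.0
```

{"api": "apply_moves", "payload": {"rows": [[[-3.8,3.5,0],[0,0,0]],[[-3.8,3.5,0],[0,0,0]],[[-3.6,3.4,0],[0,0,0]],[[0,0,0],[0,0,0]],[[0,0,0],[0,0,0]]]}}

```text
time: 8.8
ee_pos: [0.4721, -0.0392, 0.1528]
orientation: [0.998, -0.07, 0.0, -0.0]
wrist_force: [-0.4, -0.5, 0.4]
width: 0.398
grasp_force: 0.0
```

```bash
python3 -c "
from h import *
tool(); im=rack('top'); cv2.imwrite('pics/t2.png',im[100:340,240:560,::-1].repeat(2,0).repeat(2,1)); rack('side')"
```

```text
t 8.8 loc mm [-254.2   47. ] z 152.8 yawerr -1.5685 tilt [ 0.0009 -0.    ] F loc [-0.3 -0.6  0.4] w 0.4
rack 0.63 [-145.1   51.2] [ 83.6 149.6] 89.34 682
rack 0.85 [-141.9   44. ] [151.4  87. ] 0.4 1649
```

View pics/t2.png

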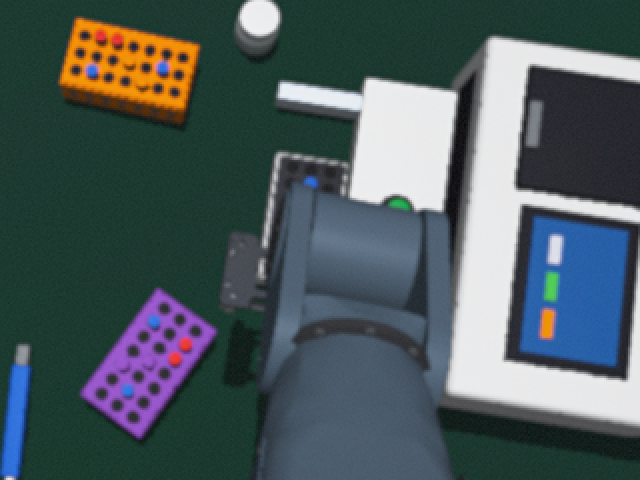

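The gripper is behind the robot-side end of the rack at crop pixel (310, 190), which lies parallel to the ledge with the stop ahead at (320, 97).

{"api": "apply_moves", "payload": {"rows": [[[0,0,5],[0,0,0]],[[0,0,4],[0,0,0]],[[0,0,2.5],[0,0,0]],[[0,0,1.6],[0,0,0]],[[0,0,0],[0,0,0]],[[1,0,0],[0,0,0]],[[0.9,0,0],[0,0,0]],[[0.7,0,0],[0,0,0]],[[0.7,0,0],[0,0,0]],[[0.7,0,0],[0,0,0]]]}}

```text
time: 10.25
ee_pos: [0.5109, -0.0452, 0.0216]
orientation: [0.997, -0.071, -0.001, -0.0]
wrist_force: [-4.1, 0.3, 3.1]
width: 0.397
grasp_force: 1.9
```

{"api": "apply_moves", "payload": {"rows": [[[0.7,0,0],[0,0,0]],[[0.7,0,0],[0,0,0]],[[0.7,0,0],[0,0,0]],[[0.7,0,0],[0,0,0]],[[0.7,0,0],[0,0,0]],[[0.6,0,0],[0,0,0]],[[0.4,0,0],[0,0,0]],[[0.2,0,0],[0,0,0]],[[0,0,0],[0,0,0]]]}}

```text
time: 11.38
ee_pos: [0.5578, -0.052, 0.0216]
orientation: [0.997, -0.071, 0.0, 0.0]
wrist_force: [-0.6, 0.1, 0.0]
width: 0.396
grasp_force: 0.2
```

```bash
python3 -c "
from h import *
tool(); rack('top'); rack('side')"
```

```text
t 11.38 loc mm [-167.5   46.5] z 21.6 yawerr -1.571 tilt [ 0.0008 -0.0001] F loc [-0.6  0.   0. ] w 0.4
rack 0.89 [-30.   51.5] [36.7 82.3] 0.53 410
rack 0.59 [-83.   42.3] [148.8  84.2] 0.83 894
rack 0.51 [ 90.8 133. ] [48.1 43.5] 57.62 223
```

Now the remaining ~10 mm to the stop, in small steps with force readings.

{"api": "apply_moves", "payload": {"rows": [[[0.3,0,0],[0,0,0]],[[0.2,0,0],[0,0,0]],[[0.15,0,0],[0,0,0]],[[0.1,0,0],[0,0,0]],[[0,0,0],[0,0,0]]]}}

```text
time: 12.2
ee_pos: [0.565, -0.053, 0.0216]
orientation: [0.997, -0.071, 0.0, 0.0]
wrist_force: [-2.7, 1.4, 2.2]
width: 0.399
grasp_force: 1.3
```

{"api": "apply_moves", "payload": {"rows": [[[0.1,0,0],[0,0,0]],[[0.1,0,0],[0,0,0]],[[0,0,0],[0,0,0]]]}}

```text
time: 12.58
ee_pos: [0.5671, -0.0533, 0.0216]
orientation: [0.997, -0.071, 0.0, 0.0]
wrist_force: [-2.1, -0.6, 1.5]
width: 0.398
grasp_force: 0.9
```

```bash
python3 -c "
from h import *
tool()"
```

```text
t 12.57 loc mm [-158.1   46.5] z 21.6 yawerr -1.5711 tilt [ 0.0004 -0.0001] F loc [-2.  -0.9  1.5] w 0.4
```

{"api": "apply_moves", "payload": {"rows": [[[0.1,0,0],[0,0,0]],[[0,0,0],[0,0,0]]]}}

```text
time: 12.82
ee_pos: [0.568, -0.0535, 0.0216]
orientation: [0.997, -0.071, 0.0, 0.0]
wrist_force: [-2.4, -0.6, -0.1]
width: 0.4
grasp_force: 0.9
```

{"api": "apply_moves", "payload": {"rows": [[[0.08,0,0],[0,0,0]],[[0,0,0],[0,0,0]]]}}

```text
time: 13.08
ee_pos: [0.5688, -0.0536, 0.0216]
orientation: [0.997, -0.071, 0.0, 0.0]
wrist_force: [-1.2, -0.1, -0.2]
width: 0.403
grasp_force: 0.8
```

{"api": "apply_moves", "payload": {"rows": [[[0.1,0,0],[0,0,0]],[[0,0,0],[0,0,0]]]}}

```text
time: 13.32
ee_pos: [0.5698, -0.0537, 0.0216]
orientation: [0.997, -0.071, 0.0, 0.0]
wrist_force: [-1.6, 0.2, 0.1]
width: 0.4
grasp_force: 0.6
```

{"api": "apply_moves", "payload": {"rows": [[[0.1,0,0],[0,0,0]],[[0,0,0],[0,0,0]]]}}

```text
time: 13.58
ee_pos: [0.5698, -0.0537, 0.0216]
orientation: [0.997, -0.071, -0.001, -0.0]
wrist_force: [-6.4, 1.1, 4.6]
width: 0.398
grasp_force: 3.5
```

```bash
python3 -c "
from h import *
tool(); im=rack('side'); cv2.imwrite('pics/s3.png',im[180:340,260:500,::-1].repeat(3,0).repeat(3,1))"
```

```text
t 13.57 loc mm [-155.4   46.5] z 21.6 yawerr -1.5709 tilt [-0.002   0.0003] F loc [-6.5  0.2  4.6] w 0.4
rack 0.63 [-70.5  43.5] [152.4  83.3] 0.95 880
```

View pics/s3.png

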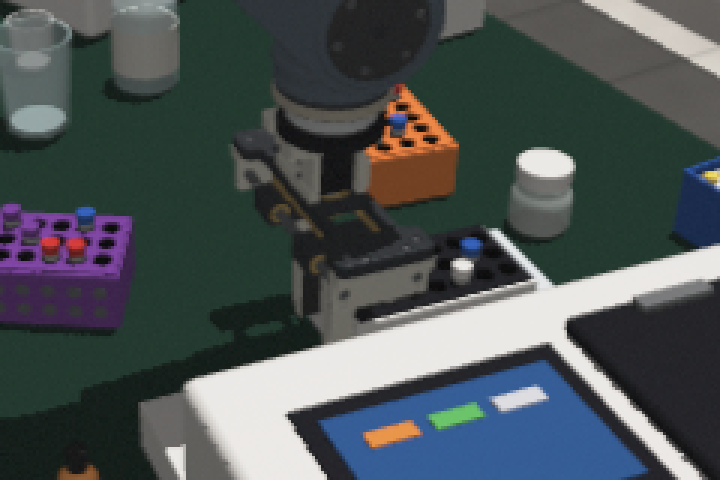

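The rack is up against the stop at crop pixel (540, 270) and the force has risen to 6.5 N. I'll confirm with one more nudge.

{"api": "apply_moves", "payload": {"rows": [[[0.1,0,0],[0,0,0]],[[0,0,0],[0,0,0]]]}}

```text
time: 13.92
ee_pos: [0.5698, -0.0537, 0.0216]
orientation: [0.997, -0.071, -0.002, -0.0]
wrist_force: [-13.4, 0.3, 9.5]
width: 0.401
grasp_force: 6.4
```

{"api": "apply_moves", "payload": {"rows": [[[-0.2,0,0],[0,0,0]],[[-1.8,0,0],[0,0,0]],[[-2.2,0,-1],[0,0,0]],[[0,0,-6],[0,0,0]],[[0,0,-6],[0,0,0]],[[0,0,0],[0,0,-0.1745]],[[0,0,0],[0,0,-0.1745]],[[0,0,0],[0,0,-0.1745]],[[0,0,0],[0,0,-0.1745]],[[0,0,0],[0,0,-0.1745]]], "jaw": 0.4}}

```text
time: 15.18
ee_pos: [0.5306, -0.0481, 0.1519]
orientation: [0.933, 0.36, 0.001, 0.0]
wrist_force: [-0.3, -0.3, -0.1]
width: 0.402
grasp_force: 0.0
```

{"api": "apply_moves", "payload": {"rows": [[[0,0,0],[0,0,-0.1745]],[[0,0,0],[0,0,-0.1745]],[[0,0,0],[0,0,-0.1745]],[[0,0,0],[0,0,-0.1748]],[[0,0,0],[0,0,0]],[[3.5,3.9,0],[0,0,0]],[[3.5,3.9,0],[0,0,0]],[[3.0,3.5,0],[0,0,0]],[[0,0,0],[0,0,0]],[[0,0,0],[0,0,0]]], "jaw": 0.7}}

```text
time: 16.42
ee_pos: [0.6556, 0.0347, 0.1513]
orientation: [0.756, 0.654, -0.0, -0.0]
wrist_force: [0.3, 0.1, 0.6]
width: 0.7
grasp_force: 0.0
```

```bash
python3 -c "
from h import *
tool(); rack('top'); rack('side')"
```

```text
t 16.43 loc mm [-82.9 146.2] z 151.3 yawerr -0.0026 tilt [-0.0005 -0.0001] F loc [0.3 0.1 0.6] w 0.7
rack 0.69 [-70.3  44.3] [152.6  85.6] 0.34 1552
rack 0.45 [-264.7  507.7] [ 65.1 171.7] 4.67 226
```

{"api": "apply_moves", "payload": {"rows": [[[0,0,5],[0,0,0]],[[0,0,4],[0,0,0]],[[0,0,2.5],[0,0,0]],[[0,0,1.5],[0,0,0]],[[-1.5,0,0],[0,0,0]],[[-1.5,0,0],[0,0,0]],[[-1,0,0],[0,0,0]],[[-0.4,0,0],[0,0,0]],[[-0.2,0,0],[0,0,0]],[[0,0,0],[0,0,0]]]}}

```text
time: 17.88
ee_pos: [0.6496, -0.0105, 0.0217]
orientation: [0.756, 0.655, 0.0, 0.0]
wrist_force: [-0.4, 0.3, 0.2]
width: 0.702
grasp_force: 0.0
```

{"api": "apply_moves", "payload": {"rows": [[[-0.2,0,0],[0,0,0]],[[-0.1,0,0],[0,0,0]],[[0,0,0],[0,0,0]]]}}

```text
time: 18.25
ee_pos: [0.6492, -0.0134, 0.0217]
orientation: [0.756, 0.655, 0.0, -0.0]
wrist_force: [-0.4, 2.9, 1.4]
width: 0.694
grasp_force: 1.4
```

{"api": "apply_moves", "payload": {"rows": [[[-0.1,0,0],[0,0,0]],[[-0.1,0,0],[0,0,0]],[[0,0,0],[0,0,0]]]}}

```text
time: 18.62
ee_pos: [0.6488, -0.0156, 0.0217]
orientation: [0.756, 0.655, -0.0, 0.0]
wrist_force: [-0.5, 2.0, 1.7]
width: 0.7
grasp_force: 1.1
```

```bash
python3 -c "
from h import *
tool()"
```

```text
t 18.62 loc mm [-82.5  95.4] z 21.7 yawerr -0.0002 tilt [-0. -0.] F loc [-0.8  1.9  1.7] w 0.7
```

{"api": "apply_moves", "payload": {"rows": [[[-0.1,0,0],[0,0,0]],[[-0.1,0,0],[0,0,0]],[[0,0,0],[0,0,0]]]}}

```text
time: 19.0
ee_pos: [0.6485, -0.0177, 0.0216]
orientation: [0.756, 0.655, -0.0, 0.0]
wrist_force: [-0.6, 1.6, 1.1]
width: 0.699
grasp_force: 1.1
```

{"api": "apply_moves", "payload": {"rows": [[[-0.1,0,0],[0,0,0]],[[0,0,0],[0,0,0]]]}}

```text
time: 19.25
ee_pos: [0.6484, -0.0186, 0.0217]
orientation: [0.756, 0.655, -0.0, 0.0]
wrist_force: [-0.7, 3.2, 2.1]
width: 0.696
grasp_force: 1.3
```

{"api": "apply_moves", "payload": {"rows": [[[-0.1,0,0],[0,0,0]],[[0,0,0],[0,0,0]]]}}

```text
time: 19.5
ee_pos: [0.6482, -0.0192, 0.0217]
orientation: [0.756, 0.655, 0.0, -0.0]
wrist_force: [-0.6, 5.7, 2.4]
width: 0.702
grasp_force: 2.6
```

{"api": "apply_moves", "payload": {"rows": [[[-0.1,0,0],[0,0,0]],[[0,0,0],[0,0,0]]]}}

```text
time: 19.75
ee_pos: [0.6482, -0.0193, 0.0217]
orientation: [0.755, 0.655, 0.001, -0.0]
wrist_force: [0.3, 11.3, 1.3]
width: 0.698
grasp_force: 5.5
```

{"api": "apply_moves", "payload": {"rows": [[[-0.1,0,0],[0,0,0]],[[0,0,0],[0,0,0]]]}}

```text
time: 20.0
ee_pos: [0.6482, -0.0193, 0.0217]
orientation: [0.755, 0.655, 0.001, -0.001]
wrist_force: [2.1, 16.0, 1.0]
width: 0.701
grasp_force: 8.5
```

```bash
python3 -c "
from h import *
tool();rack('side')"
```

```text
t 20.0 loc mm [-82.6  91.7] z 21.7 yawerr 0.0003 tilt [0.0005 0.0026] F loc [-0.2 16.2  1. ] w 0.7
```

{"api": "apply_moves", "payload": {"rows": [[[0.3,0,0],[0,0,0]],[[1.5,0,0],[0,0,0]],[[3,0,0],[0,0,0]],[[0,0,-5],[0,0,0]],[[0,0,-5],[0,0,0]],[[0,0,-5],[0,0,0]],[[6,0,0],[0,0,0]],[[6,0,0],[0,0,0]],[[0,0,0],[0,0,0]]], "jaw": 0}}

```text
time: 21.22
ee_pos: [0.6716, 0.1489, 0.1713]
orientation: [0.754, 0.657, 0.0, -0.0]
wrist_force: [-1.0, -0.9, 0.3]
width: 0.005
grasp_force: 0.0
```

```bash
python3 - <<'E'
from h import *
tool(); im=rack('side')
for n in ['top']:
    im=rack(n); cv2.imwrite('pics/t4.png',cv2.resize(im[120:280,320:520,::-1],(800,640))[:600])
E
```

```text
t 21.23 loc mm [-83.3 261.6] z 171.3 yawerr 0.0039 tilt [0.     0.0002] F loc [-0.9 -1.   0.3] w 0.0
rack 0.96 [-70.2  37.7] [153.2  87.1] 0.65 1538
rack 0.62 [-333.3  195.3] [ 89.3 148.7] 63.21 1403
rack 0.56 [-74.7  42.1] [150.7  84.3] 0.08 2206
```

View pics/t4.png

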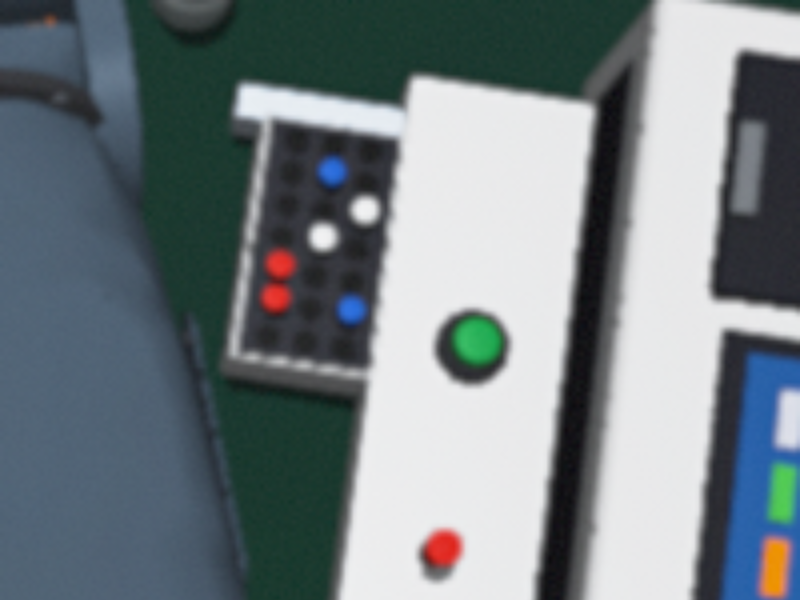

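The rack is home, with its end at the stop near crop pixel (330, 115) and its side on the ledge; it measures (-74.7, 42.1) mm, 0.1°. The button is at crop pixel (475, 342) and undisturbed. Next I press it with closed fingers.

{"api": "apply_moves", "payload": {"rows": [[[-5.3,-0.6,0],[0,0,0]],[[-5.3,-0.6,0],[0,0,0]],[[-5.3,-0.6,0],[0,0,0]],[[-5.3,-0.6,0],[0,0,0]],[[-5.3,-0.6,0],[0,0,0]],[[-5.2,-0.5,0],[0,0,0]],[[0,0,0],[0,0,0]],[[0,0,0],[0,0,0]]], "jaw": 0}}

```text
time: 22.42
ee_pos: [0.592, -0.1642, 0.1717]
orientation: [0.756, 0.654, 0.0, -0.0]
wrist_force: [-0.6, -1.0, -0.2]
width: 0.002
grasp_force: 0.0
```

```bash
python3 -c "
from h import *
tool()"
```

```text
t 22.43 loc mm [-117.8  -59.7] z 171.7 yawerr -0.0016 tilt [0.     0.0002] F loc [-0.5 -1.1 -0.2] w 0.0
```

{"api": "apply_moves", "payload": {"rows": [[[0.45,0,4],[0,0,0]],[[0,0,4],[0,0,0]],[[0,0,2],[0,0,0]],[[0,0,0.5],[0,0,0]],[[0,0,0],[0,0,0]]]}}

```text
time: 23.05
ee_pos: [0.5934, -0.1595, 0.0675]
orientation: [0.756, 0.655, 0.0, 0.001]
wrist_force: [0.3, -0.6, 0.4]
width: 0.008
grasp_force: 0.0
```

{"api": "apply_moves", "payload": {"rows": [[[0,0,0.3],[0,0,0]],[[0,0,0.3],[0,0,0]],[[0,0,0],[0,0,0]]]}}

```text
time: 23.42
ee_pos: [0.5932, -0.1597, 0.0611]
orientation: [0.756, 0.655, 0.0, 0.0]
wrist_force: [0.6, 0.1, 1.9]
width: 0.005
grasp_force: 1.0
```

{"api": "apply_moves", "payload": {"rows": [[[0,0,0.2],[0,0,0]],[[0,0,0],[0,0,0]]]}}

```text
time: 23.68
ee_pos: [0.5932, -0.1597, 0.0589]
orientation: [0.756, 0.655, 0.0, 0.0]
wrist_force: [2.1, -0.2, 3.2]
width: 0.003
grasp_force: 1.6
```

```bash
python3 -c "
from h import *
tool()"
```

```text
t 23.68 loc mm [-117.2  -55.1] z 58.9 yawerr -0.0003 tilt [ 0.001  -0.0004] F loc [2.1 0.1 3.2] w 0.0
```

{"api": "apply_moves", "payload": {"rows": [[[0,0,0.2],[0,0,0]],[[0,0,0.1],[0,0,0]],[[0,0,0],[0,0,0]]]}}

```text
time: 24.05
ee_pos: [0.5932, -0.1597, 0.0563]
orientation: [0.756, 0.655, 0.0, 0.0]
wrist_force: [0.4, -0.4, 8.8]
width: 0.002
grasp_force: 4.4
```

{"api": "apply_moves", "payload": {"rows": [[[0,0,0.1],[0,0,0]],[[0,0,0],[0,0,0]]]}}

```text
time: 24.3
ee_pos: [0.5933, -0.1597, 0.0561]
orientation: [0.756, 0.655, 0.0, 0.001]
wrist_force: [-3.3, 0.9, 17.6]
width: 0.001
grasp_force: 8.8
```

Bottomed at z = 56 mm, which is the full 6 mm of travel. Now I retract and check.

{"api": "apply_moves", "payload": {"rows": [[[0,0,-0.3],[0,0,0]],[[0,0,-0.7],[0,0,0]],[[0,0,-3],[0,0,0]],[[0,0,-5],[0,0,0]],[[0,0,-5],[0,0,0]],[[5,0,0],[0,0,0]],[[6,0,0],[0,0,0]],[[6,0,0],[0,0,0]],[[6,0,0],[0,0,0]],[[6,0,0],[0,0,0]]]}}

```text
time: 25.55
ee_pos: [0.6333, 0.1294, 0.1942]
orientation: [0.756, 0.655, -0.001, -0.001]
wrist_force: [0.3, -0.1, 1.0]
width: 0.007
grasp_force: 0.0
```

{"api": "apply_moves", "payload": {"rows": [[[0,0,0],[0,0,0]],[[0,0,0],[0,0,0]]]}}

```text
time: 25.8
ee_pos: [0.6334, 0.1271, 0.1941]
orientation: [0.756, 0.655, -0.001, -0.0]
wrist_force: [0.3, -0.6, -0.3]
width: 0.004
grasp_force: 0.0
```

```bash
python3 - <<'E'
from h import *
tool(); im,d=read_camera('top'); rack('top'); X=cloud('top',d); cv2.imwrite('pics/t5.png',im[...,::-1]); i=im.astype(int); z=X[...,2]
b=(i[...,1]>i[...,0]+50)&(i[...,1]>i[...,2]+30)&(z>.045)&(z<.07)&(X[...,1]<-.1)&(X[...,1]>-.2)
print(np.median(z[b]),X[b].mean(0))
E
```

```text
t 25.8 loc mm [-118.   234.5] z 194.1 yawerr 0.0001 tilt [-0.0017 -0.0005] F loc [ 0.3 -0.5 -0.3] w 0.0
rack 0.82 [-74.2  42.2] [151.4  84.1] 0.03 2216
0.06085040159866041 [ 0.59165551 -0.15951003  0.06038419]
```

View pics/t5.png

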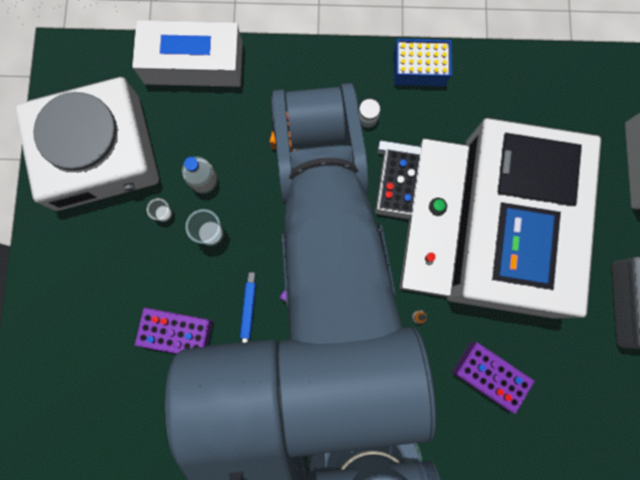

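The picture shows the rack home in the corner at (400, 182). The button is up at (438, 205), and the visible bystanders are where they stood.

```bash
python3 -c "
from h import *
print(order.hand_in())"
```

```text
the job is handed in; nothing more can be done
None
```

The rack is docked in the corner (last measured at -74.2, +42.2 mm, parallel to the ledge), the green button went fully down and sprang back, and the job is handed in; the hand-in gave no verdict.

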